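# Stir the deburring chips, then hold the finisher's dead-man lever at halfway

### The job

The deburring chips in the finisher's bowl have settled: take the metal rod from its socket block, stir the chips with it until every one has been shifted from its place by about its own width, spilling none, and stand the rod back in its socket. Then push the spring-loaded dead-man lever down to halfway with the fingers - never on to its bottom stop, where it cuts out - and keep it there for at least two seconds; the job finishes with you still holding it at halfway. Leave the other things on the bench where they are.

Things in the scene. Friction and masses are not known exactly. Their poses are not given: they have to be found in the camera images.
- rod: Plain round steel-coloured rod, 16 mm diameter, 160 mm long, about 0.15 kg, standing upright in the socket of the dark steel block; flat foot. Origin: centre of its lower end; z runs up along the rod. At the start 110 mm of it stands free above the block.
- socket_seat (a point): Centre of the bottom of the socket in the dark steel block (block 75 x 75 x 62 mm, fixed to the table). The socket is a round hole 28 mm wide and 50 mm deep, mouth 50 mm above this point (62 mm above the table); the rod's lower end rests on this point at the start.
- bowl_floor (a point): Centre of the inner floor of the finisher's open round grey bowl (fixed to the table), 47 mm above the table, z up. The floor is flat out to 74 mm, the upright inside wall is at 77 mm radius, the rim is 56 mm above the floor and 82 mm in outer radius.
- chip0: One of five alike grey ceramic deburring chips in the bowl: blunt cone 24 mm wide at the foot, 20 mm wide at the top, 20 mm tall, about 20 g; origin at the centre of its foot. At the start the five stand in a loose ring about 43 mm from the bowl's centre, leaving the centre free.
- chip1: One of five alike grey ceramic deburring chips in the bowl: blunt cone 24 mm wide at the foot, 20 mm wide at the top, 20 mm tall, about 20 g; origin at the centre of its foot. At the start the five stand in a loose ring about 43 mm from the bowl's centre, leaving the centre free.
- chip2: One of five alike grey ceramic deburring chips in the bowl: blunt cone 24 mm wide at the foot, 20 mm wide at the top, 20 mm tall, about 20 g; origin at the centre of its foot. At the start the five stand in a loose ring about 43 mm from the bowl's centre, leaving the centre free.
- chip3: One of five alike grey ceramic deburring chips in the bowl: blunt cone 24 mm wide at the foot, 20 mm wide at the top, 20 mm tall, about 20 g; origin at the centre of its foot. At the start the five stand in a loose ring about 43 mm from the bowl's centre, leaving the centre free.
- chip4: One of five alike grey ceramic deburring chips in the bowl: blunt cone 24 mm wide at the foot, 20 mm wide at the top, 20 mm tall, about 20 g; origin at the centre of its foot. At the start the five stand in a loose ring about 43 mm from the bowl's centre, leaving the centre free.
- deadman (a joint): Spring-loaded dead-man lever on the grey switch box: 0 rad released (slopes 0.30 rad up from hinge to grip), halfway 0.15, bottom stop 0.30 rad (level). The grip goes down 32 mm in all, 16 mm to halfway (there 4 mm farther from the hinge). Pushing down at the grip takes about 5 N to start, 8 N at halfway, 11 N at the bottom; let go, it springs up.
- grip_top (a point): Top of the lever's grip at mid-length: a black rubber cross roller, 28 mm diameter, 74 mm long, its axis 110 mm from the hinge axis. The point moves with the lever, 106 mm above the table when released. y runs along the roller; x (lever released) points level from the roller towards the hinge.
- lever_hinge (a point): The lever's hinge axis, 60 mm above the table, between two steel cheeks (tops 75 mm above the table) at one end of the switch box (box 150 x 80 x 40 mm, fixed to the table). y along the hinge axis; the lever's roller lies towards -x.
- nut: Bystander: plain round steel collar, 48 mm wide, 22 mm tall; origin at its underside.
- wrench: Bystander: wrench 150 mm long lying flat along its x axis; origin at its underside.
- magnet: Bystander: flat welding magnet 60 x 45 x 26 mm; origin at its underside.
- spool: Bystander: copper wire spool 72 mm wide, 52 mm tall; origin at its underside.
- tin: Bystander: bare metal tin 60 mm wide, 85 mm tall; origin at its underside.
- offcut: Bystander: piece of steel angle 120 x 40 x 40 mm; origin at its underside.
- tape: Bystander: tape measure 65 x 35 x 60 mm; origin at its underside.

How it is judged (in metres and radians):
On the way, in this order (a step that is already met when the one before it is completed fails the run):
1. the rod's lower end is down among the chips in the bowl (horizontal distance between rod and bowl_floor below 0.07 m and z of rod in the frame of bowl_floor below 0.025 m), for 0.1 s.
2. with the rod in the bowl, every chip is at least 18 mm from where it started (all of step 1 and distance of each of chip0, chip1, chip2, chip3, chip4 from where it was at the start of the episode above 0.018 m), for 0.1 s.
3. the rod stands in its socket again, let go (horizontal distance between rod and socket_seat below 0.012 m and z of rod in the frame of socket_seat below 0.01 m and angle between rod's own z axis and vertical below 0.3 rad and contact force between the fingers and rod below 0.1 N), for 0.2 s.
4. the fingers hold the lever at halfway (0.09 to 0.21 rad) for two seconds (value of joint deadman between 0.09 and 0.21 rad and contact force between the fingers and deadman above 2 N), for 2 s.
At the end, for the whole second after the job is handed in: The fingers still press the lever (over 2 N), it stands at 0.09 to 0.21 rad and is still; the rod is in its socket (lower end within 12 mm of the seat's centre and 10 mm of its bottom, not touched by the fingers); all five chips are in the bowl (all of step 3 and all of step 4 and horizontal distance between each of chip0, chip1, chip2, chip3, chip4 and bowl_floor below 0.077 m and z of each of chip0, chip1, chip2, chip3, chip4 in the frame of bowl_floor below 0.05 m and velocity of joint deadman between -0.05 and 0.05 rad/s); the arm keeps its last pose, push and grip.
It fails at once if the lever is pushed to its bottom stop (beyond 0.275 rad) (value of joint deadman above 0.275 rad).
It fails at once if another thing on the bench is moved over 30 mm (distance of any of nut, wrench, magnet, spool, tin, offcut, tape from where it was at the start of the episode above 0.03 m).
It also fails if it takes over 66 s, if anything falls off the work surface, if the arm or the gripper's body presses on something with over 40 N, if the wrist force passes 120 N, or if a joint passes its speed limit or range.

### The arm

A 6-joint arm with a two-finger parallel gripper is mounted at the origin on the work surface. World frame = base frame: x ahead of the robot, y to its left, z up, the work surface at z = 0. Lengths are in m, angles in degrees, forces in N, time in s.
With the tool pointing down it reaches from about 0.3 to 0.75 m from the base axis. Payload 8.5 kg.
Tool frame: the origin (TCP) lies midway between the tips of the shut fingers; the grasp point (between the pads) lies 19 mm behind it; z points along the fingers, y is the line along which they close (so a half turn about z gives the same grasp; the last joint's range is limited). The gripper opens to 85 mm and grips with 20 to 120 N. Pads are 22 mm wide; open, the fingers measure 114 mm over their backs; the gripper's body (76 mm by 85 mm) begins 54 mm behind the grasp point. The pads swing forward as they close: fully open they stand 13 mm farther back than shut.
Start: joints at [-82.867, 21.807, 74.336, -0, 83.858, -12.336], TCP at [0.183, -0.519, 0.231] pointing down, gripper open.
Joint ranges: [-178.18, 178.18], [-50.72, 133.34], [12.68, 142.11], [-81.47, 261.47], [9.98, 163.14], [-165.26, 165.26]. Speed limits (degrees/s): [136.94, 136.94, 180, 180, 180, 180].

### API

Orientations are given as a 3x3 rotation matrix whose columns are the frame's x, y, z axes.
In Python, from rig import env, get_image, close_job gives the robot as it stands.
- The arm moves only by the tool step_arm, never from a script. Its argument "targets" is a list of rows, each a list of 2 entries, a list of its own where there are three numbers: the shift along the tool's x, y, z as a fraction of full scale, then the turn, a rotation vector about the tool's x, y, z as a fraction of full scale. In form: [[[x, y, z], [wx, wy, wz]], ...]. A call has 1 to 10 rows; each row is the pose to reach, as a shift and turn from the pose commanded when the call began, along the tool's axes at that moment; what a row does not reach only later rows make up. Full scale, the value 1, is 0.3 m for a shift and 45 degrees for a turn. A row lasts 1/12 s, in which the tool goes at most 41.7 mm and 7.16 degrees, less where a joint would pass 70% of its speed; a pose out of reach is approached as far as the arm can. A call with a number of a shift or a turn outside -1 to 1 is refused whole. A call with a gripper value outside its range is refused whole. "jaw" is the finger opening in mm, from 0 to 85.4, set as the call begins (left out, the last holds). The fingers move at their own pace and stop on an object; "grip_force" is the grip in N (left out, the last holds). Time passes only in rows, so rows that repeat a pose let the fingers close. It gives the time, the measured TCP pose, the force, the opening and the grip force at its end, in the units of the state.
- env.observe(): the state, without advancing time (a new reading comes with each control period).
- get_image(name): name is "side" or "top" or "wrist"; returns a dict with "img" (384x512x3 uint8, red, green, blue), "z_map" (384x512 float32, m along the optical axis (not along the pixel's ray), 0 where there is no reading), "intrinsics" (3x3 intrinsics, pixels), "rvec" (rotation vector, rad) and "tvec" (3), from world to camera coordinates, as OpenCV has them. Camera axes: x right, y down, z forward; pixel columns grow to the right and rows downward; lengths in m; the calibration is good to about 2 mm. A picture is of the moment at which its call begins.
- close_job(): hands the job in; it is judged then, once.
The state is a dict: "time_s": time; "q": joint angles; "qvel": joint speeds; "joint_efforts": joint torques, N m; "position": TCP position; "tool_rot": TCP orientation; "ft_force": force on the tool from outside, world axes, zero at the start; "wrist_torque": the same for the moment, N m; "grip_width": finger opening in m; "gripper_force": force on a finger pad.
Only numpy, scipy, OpenCV 4.12 (cv2) and the standard library are available. Lean on these libraries where they do the work, as an engineer would, in place of code of your own. Each camera call takes 0.05 s, during which the arm holds its last target. There are 200 camera calls.

## Working session

There is one attempt and no reset: what is moved stays moved. The work goes in short steps, Python scripts to look and compute and a tool call to move; the robot and the scene stay as the last step left them, time stands still between calls to the robot, and variables do not carry over. Pictures are saved under pics/ and viewed, at most 10 in all, crops included, and the job is handed in when it is done.

Besides the shell and the picture viewer there is one more tool, called after "Request:" as name(argument=value, ...), one argument or row to a line, values as JSON. step_arm: Moves the arm, as the interface text tells. Its arguments: {"type":"object","properties":{"targets":{"type":"array","items":{"type":"array"}},"jaw":{"type":"number"},"grip_force":{"type":"number"}},"required":["targets"]}

```bash
mkdir -p pics; cat > h.py <<'E'
import numpy as np, cv2
from rig import env, get_image, close_job
np.set_printoptions(precision=4, suppress=True)
def pts(d):
    K=d["intrinsics"];R=cv2.Rodrigues(np.array(d["rvec"],float))[0];t=np.array(d["tvec"],float).ravel()
    z=d["z_map"];v,u=np.mgrid[:z.shape[0],:z.shape[1]]
    c=np.stack([(u-K[0][2])/K[0][0]*z,(v-K[1][2])/K[1][1]*z,z],-1)
    w=(c-t)@R; w[z==0]=np.nan
    return w
def save(d,n): cv2.imwrite("pics/"+n,cv2.cvtColor(d["img"],cv2.COLOR_RGB2BGR))
E
python3 - <<'E'
from h import *
a=get_image("top");b=get_image("side")
import pickle;pickle.dump((a,b),open("ab.pkl","wb"))
im=np.hstack([a["img"],b["img"]])
save(a,"top.png");save(b,"side.png")
print(env.observe())
for d in(a,b):
    R=cv2.Rodrigues(np.array(d["rvec"],float))[0];print(-R.T@np.array(d["tvec"]).ravel(),R[2],(d["z_map"]>0).mean())
E
```

```text
{'time_s': 0.1, 'q': array([-82.8653,  21.8381,  74.3801,   0.0009,  83.8593, -12.3361]), 'qvel': array([-0.0157, -0.0876, -0.1201, -0.0273,  0.0754, -0.1033]), 'joint_efforts': array([  0.0034, -44.9223, -23.1655,  -0.0002,   0.0037,   0.    ]), 'position': array([ 0.1833, -0.5183,  0.2308]), 'tool_rot': array([[ 0.9428,  0.3333, -0.0002],
       [ 0.3333, -0.9428,  0.0013],
       [ 0.0003, -0.0013, -1.    ]]), 'ft_force': array([ 1.0231, -0.1787, -0.2478]), 'wrist_torque': array([-0.0007,  0.0062,  0.0102]), 'gripper_force': 0.0, 'grip_width': 0.08507479629161777}
[ 0.3318 -0.0079  1.4071] [ 0.1488 -0.0022 -0.9889] 0.9958750406901041
[0.2106 0.6906 0.8278] [ 0.3118 -0.6581 -0.6853] 0.9960734049479166
```

View pics/top.png

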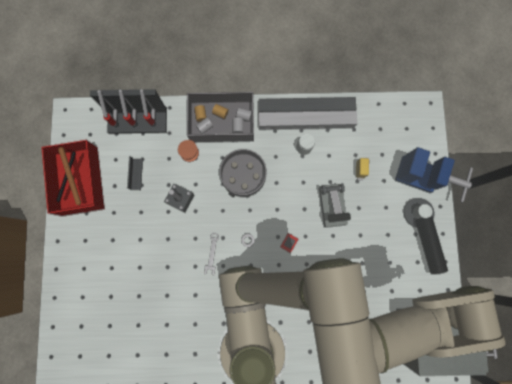

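View pics/side.png

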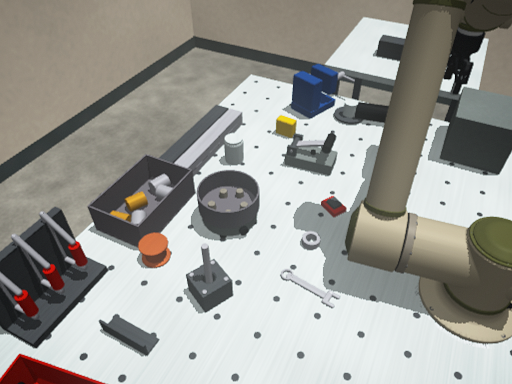

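The top view shows the bowl at (242,173) with five chips, the rod block at (179,197), and the lever box at (334,204) with its black roller near (340,216). The tin is at (306,143), the tape at (364,167), the spool at (188,150), the nut at (247,239) and the magnet at (289,242). The side view shows the rod standing at (205,262) and the roller near (328,141).

```bash
python3 - <<'E'
from h import *
import pickle;a,b=pickle.load(open("ab.pkl","rb"))
A=pts(a);B=pts(b)
P=np.vstack([A.reshape(-1,3),B.reshape(-1,3)])
def box(W,u0,u1,v0,v1): 
    q=W[v0:v1,u0:u1].reshape(-1,3); return q[~np.isnan(q[:,0])]
def rect(q): 
    (c,s,ang)=cv2.minAreaRect(q[:,:2].astype(np.float32)); return np.array(c),s,ang
print("table z",np.nanmedian(box(A,200,230,200,230)[:,2]),np.nanmedian(box(B,230,260,290,310)[:,2]))
for n,W,r in(("top",A,(160,198,180,215)),("side",B,(182,238,240,312))):
    q=box(W,*r); t=q[abs(q[:,2]-.062)<.006]; print(n,"block",rect(t),len(t))
    t=q[q[:,2]>.08]; print("rod",t[:,:2].mean(0),t.min(0),t.max(0),len(t))
    tt=t[t[:,2]>.16]; print("rodtop",tt[:,:2].mean(0) if len(tt) else 0)
for n,W,r in(("top",A,(215,270,145,202)),("side",B,(190,265,165,240))):
    q=box(W,*r); t=q[abs(q[:,2]-.103)<.005]
    print(n,"rim",cv2.minEnclosingCircle(t[:,:2].astype(np.float32)),t[:,2].max())
    c=np.array(cv2.minEnclosingCircle(t[:,:2].astype(np.float32))[0])
    m=(abs(W[...,2]-.067)<.005)&(np.hypot(W[...,0]-c[0],W[...,1]-c[1])<.07)
    nl,l,st,ce=cv2.connectedComponentsWithStats(m.astype(np.uint8))
    for i in range(1,nl):
        if st[i,4]>5:
            w=W[l==i]; print(" chip",w.mean(0),st[i,4],"ang",np.degrees(np.arctan2(*(w.mean(0)[:2]-c)[::-1])),"r",np.hypot(*(w.mean(0)[:2]-c)))
for n,W,r,I in(("top",A,(315,355,180,230),a),("side",B,(280,345,125,178),b)):
    q=box(W,*r); t=q[abs(q[:,2]-.04)<.006]; print(n,"swbox",rect(t),len(t))
    t=q[q[:,2]>.085]; print("lever high",t.mean(0),t.min(0),t.max(0),rect(t))
    t=q[q[:,2]>.1]; print("rollertop",t.mean(0) if len(t) else 0,rect(t) if len(t) else 0)
for n,r in dict(spool=(175,202,138,163),tin=(294,318,128,156),tape=(354,373,155,180),magnet=(278,300,230,254),nut=(238,256,230,248),wrench=(203,220,230,278),rack=(255,360,95,130),bin=(185,255,90,145)).items():
    q=box(A,*r);t=q[q[:,2]>.012]; 
    if len(t): print(n,rect(t),t[:,2].max())
E
```

```text
table z 0.00018835630048543025 0.0002852656689285273
top block (array([0.5404, 0.2548]), (0.07523977756500244, 0.07407520711421967), 62.66571044921875) 355
rod [0.5378 0.2521] [0.5324 0.2471 0.0858] [0.5466 0.2609 0.1773] 51
rodtop [0.5397 0.2541]
side block (array([0.5443, 0.2543]), (0.07609957456588745, 0.07947646826505661), 63.21224594116211) 856
rod [0.5412 0.2585] [0.5356 0.2479 0.0809] [0.551  0.2644 0.1752] 236
rodtop [0.5427 0.2568]
top rim ((0.6188960075378418, 0.022927284240722656), 0.0818558856844902) 0.10776067903197734
 chip [0.6521 0.0545 0.066 ] 28 ang 43.605529977329084 r 0.04582564974297319
 chip [ 0.6487 -0.002   0.0668] 27 ang -39.90337988071334 r 0.03889858585341993
 chip [ 0.6093 -0.0227  0.067 ] 25 ang -101.91333817495531 r 0.046646592146815304
 chip [0.5976 0.0625 0.0665] 26 ang 118.23495937662341 r 0.04494554999105078
 chip [0.575  0.0184 0.0668] 25 ang -174.17826089835845 r 0.04414773605239436
side rim ((0.6232987642288208, 0.02194092981517315), 0.08448118716478348) 0.10659908378350116
 chip [ 0.6528 -0.0007  0.0665] 35 ang -37.52287825613943 r 0.037168865489
[... 1362 characters left out ...]
6720917436778
tape (array([ 0.6356, -0.4099]), (0.03613428771495819, 0.0694236233830452), 88.8549575805664) 0.06682805863259632
magnet (array([ 0.3731, -0.1371]), (0.04455142468214035, 0.05959844961762428), 58.51144790649414) 0.03253282292018448
nut (array([0.3859, 0.0126]), (0.043043915182352066, 0.04284485802054405), 88.83028411865234) 0.028463482114103787
wrench (array([0.3358, 0.1345]), (0.1494324505329132, 0.04639052972197533), 8.49312973022461) 0.1601675506226521
rack (array([ 0.8525, -0.2187]), (0.3607524037361145, 0.1105225533246994), 89.9558334350586) 0.06036471362151299
bin (array([0.8259, 0.1067]), (0.18171533942222595, 0.25030431151390076), 0.47013750672340393) 0.0989060064956809
```

Request:
step_arm(
  targets=[
    [[0.677,-0.715,0],[0,0,0.4333]],
    [[0.677,-0.715,0],[0,0,0.4333]],
    [[0.677,-0.715,0],[0,0,0.4333]],
    [[0.677,-0.715,0],[0,0,0.4333]],
    [[0.677,-0.715,0],[0,0,0.4333]],
    [[0.677,-0.715,0],[0,0,0.4333]],
    [[0.677,-0.715,0],[0,0,0.4333]],
    [[0.677,-0.715,0],[0,0,0.4333]],
    [[0.677,-0.715,0],[0,0,0.4333]],
  ],
  jaw=85,
  grip_force=80,
)

```text
time_s: 0.85
position: [0.3038, -0.2468, 0.2315]
tool_rot: [[1.0, 0.003, 0.0], [0.003, -1.0, -0.0], [0.0, 0.0, -1.0]]
ft_force: [0.4, -0.5, -0.0]
grip_width: 0.0852
gripper_force: 0.0
```

Request:
step_arm(
  targets=[
    [[0.397,-0.838,0],[0,0,0]],
    [[0.397,-0.838,0],[0,0,0]],
    [[0.397,-0.838,0],[0,0,0]],
    [[0.397,-0.838,0],[0,0,0]],
    [[0.397,-0.838,0],[0,0,0]],
    [[0.397,-0.838,0],[0,0,0]],
    [[0.397,-0.838,0],[0,0,0]],
  ],
)

```text
time_s: 1.43
position: [0.4238, 0.0044, 0.2312]
tool_rot: [[1.0, -0.0, 0.0], [-0.0, -1.0, 0.0], [0.0, -0.0, -1.0]]
ft_force: [0.4, -0.6, -0.2]
grip_width: 0.0848
gripper_force: 0.0
```

Request:
step_arm(
  targets=[
    [[0.397,-0.838,0],[0,0,0]],
    [[0.397,-0.838,0],[0,0,0]],
    [[0.397,-0.838,0],[0,0,0]],
    [[0.397,-0.838,0],[0,0,0]],
    [[0.397,-0.838,0],[0,0,0]],
    [[0.397,-0.838,0],[0,0,0]],
    [[0.397,-0.838,0],[0,0,0]],
    [[0.397,-0.838,0],[0,0,0]],
    [[0.397,-0.838,0],[0,0,0]],
  ],
)

```text
time_s: 2.18
position: [0.5428, 0.2539, 0.23]
tool_rot: [[1.0, -0.0, -0.001], [-0.0, -1.0, -0.001], [-0.001, 0.001, -1.0]]
ft_force: [-0.4, -0.7, 0.1]
grip_width: 0.085
gripper_force: 0.0
```

```bash
python3 - <<'E'
from h import *
o=env.observe();print(o["time_s"],o["position"],o["q"],o["tool_rot"])
w=get_image("wrist");save(w,"w1.png");W=pts(w)
q=W.reshape(-1,3);q=q[np.isfinite(q[:,0])]
t=q[abs(q[:,2]-.172)<.006];t=t[np.hypot(t[:,0]-.541,t[:,1]-.255)<.025];print("rodtop",len(t),t.mean(0) if len(t) else 0,t.min(0) if len(t) else 0,t.max(0) if len(t) else 0)
t=q[abs(q[:,2]-.062)<.006];t=t[np.hypot(t[:,0]-.541,t[:,1]-.255)<.07];print(cv2.minAreaRect(t[:,:2].astype(np.float32)))
E
```

```text
2.1833 [0.5428 0.2539 0.23  ] [ 13.7675  26.9228  66.1188  -0.0226  87.0427 103.7717] [[ 1.     -0.0001 -0.0013]
 [-0.0001 -1.     -0.0007]
 [-0.0013  0.0007 -1.    ]]
rodtop 412 [0.5449 0.2536 0.1722] [0.5363 0.2458 0.1661] [0.552  0.2615 0.1744]
((0.5437265038490295, 0.25358596444129944), (0.07528073340654373, 0.07516774535179138), 62.8600959777832)
```

View pics/w1.png

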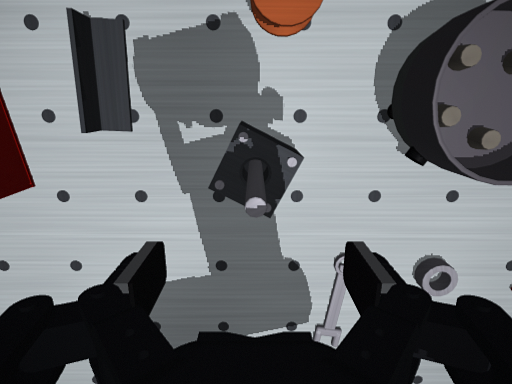

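The wrist view shows the rod top at (256,205) between the open fingers, with the block centred around (255,170). The rod is at about (0.544, 0.254).

Request:
step_arm(
  targets=[
    [[0.008,0.003,0.1],[0,0,0]],
    [[0.008,0.003,0.2],[0,0,0]],
    [[0.008,0.003,0.3],[0,0,0]],
    [[0.008,0.003,0.41],[0,0,0]],
    [[0.008,0.003,0.41],[0,0,0]],
    [[0.008,0.003,0.41],[0,0,0]],
  ],
)

```text
time_s: 2.73
position: [0.5441, 0.2516, 0.1081]
tool_rot: [[1.0, -0.002, -0.002], [-0.002, -1.0, -0.001], [-0.002, 0.001, -1.0]]
ft_force: [-0.1, -0.3, 1.4]
grip_width: 0.085
gripper_force: 0.0
```

Request:
step_arm(
  targets=[
    [[0,0,0],[0,0,0]],
    [[0,0,0],[0,0,0]],
    [[0,0,0],[0,0,0]],
    [[0,0,0],[0,0,0]],
    [[0,0,0],[0,0,0]],
    [[0,0,0],[0,0,0]],
    [[0,0,0],[0,0,0]],
    [[0,0,0],[0,0,0]],
    [[0,0,0],[0,0,0]],
    [[0,0,0],[0,0,0]],
  ],
  jaw=0,
  grip_force=80,
)

```text
time_s: 3.57
position: [0.5445, 0.2534, 0.1091]
tool_rot: [[1.0, -0.0, 0.001], [-0.0, -1.0, 0.0], [0.001, -0.0, -1.0]]
ft_force: [-1.0, 0.4, 5.4]
grip_width: 0.014
gripper_force: 77.8
```

Request:
step_arm(
  targets=[
    [[0,0,-0.05],[0,0,0]],
    [[0,0,-0.12],[0,0,0]],
    [[0,0,-0.2],[0,0,0]],
    [[0,0,-0.3],[0,0,0]],
    [[0,0,-0.4],[0,0,0]],
    [[0,0,-0.4],[0,0,0]],
  ],
)

```text
time_s: 4.07
position: [0.5458, 0.2537, 0.2341]
tool_rot: [[1.0, -0.0, 0.009], [-0.0, -1.0, 0.002], [0.009, -0.002, -1.0]]
ft_force: [0.6, -0.7, -0.5]
grip_width: 0.0143
gripper_force: 77.9
```

Request:
step_arm(
  targets=[
    [[0.04,0.1,0],[0,0,0]],
    [[0.08,0.22,0],[0,0,0]],
    [[0.12,0.35,0],[0,0,0]],
    [[0.16,0.48,0],[0,0,0]],
    [[0.2,0.6,0],[0,0,0]],
    [[0.24,0.7,0],[0,0,0]],
    [[0.257,0.772,0],[0,0,0]],
    [[0.257,0.772,0],[0,0,0]],
    [[0.257,0.772,0],[0,0,0]],
  ],
)

```text
time_s: 4.82
position: [0.621, 0.0205, 0.2273]
tool_rot: [[1.0, -0.003, -0.002], [-0.003, -1.0, 0.0], [-0.002, -0.0, -1.0]]
ft_force: [-0.1, 0.9, -1.9]
grip_width: 0.0143
gripper_force: 78.1
```

```bash
cat >> h.py <<'E'
def chips(d,c):
    W=pts(d); r=np.hypot(W[...,0]-c[0],W[...,1]-c[1])
    q=W[(abs(W[...,2]-.103)<.004)&(r<.09)]
    if len(q)>20: print("rim",len(q),cv2.minEnclosingCircle(q[:,:2].astype(np.float32)))
    m=(abs(W[...,2]-.067)<.004)&(r<.068)
    nl,l,st,ce=cv2.connectedComponentsWithStats(m.astype(np.uint8))
    for i in range(1,nl):
        if st[i,4]>8: print(" chip",W[l==i].mean(0),st[i,4],ce[i])
E
python3 - <<'E'
from h import *
o=env.observe();print(o["time_s"],o["position"],o["ft_force"],o["grip_width"])
w=get_image("wrist");save(w,"w2.png");chips(w,(.621,.0225))
chips(get_image("side"),(.621,.0225))
E
```

```text
4.8167 [0.621  0.0205 0.2273] [-0.0839  0.9084 -1.8571] 0.0143425563272618
rim 2796 ((0.6228262782096863, 0.02145954594016075), 0.08198045194149017)
 chip [0.6572 0.0525 0.0675] 326 [222.5215 139.3742]
 chip [ 0.6539 -0.0031  0.0673] 325 [278.4308 142.5569]
 chip [ 0.6151 -0.0235  0.0672] 302 [297.5464 180.2715]
 chip [0.603  0.0611 0.0674] 291 [215.9519 191.8385]
rim 348 ((0.6238163709640503, 0.02272184193134308), 0.08380860835313797)
 chip [ 0.6529 -0.0007  0.0667] 35 [223.     191.2571]
 chip [ 0.6136 -0.0212  0.0663] 36 [239.3611 191.1389]
 chip [0.6564 0.0554 0.0664] 39 [211.2308 203.9744]
 chip [0.5793 0.0195 0.0666] 36 [243.5833 204.4722]
 chip [0.6059 0.0577 0.0669] 10 [227.6 210.5]
```

View pics/w2.png

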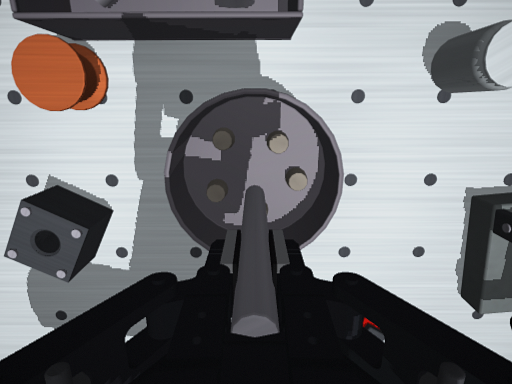

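The wrist view shows the rod held straight, the socket hole at (47,242), the bowl centre at about (0.6225, 0.0215), and chips at (222,139), (278,142), (297,180) and (216,192). The fifth chip is hidden behind the rod.

Request:
step_arm(
  targets=[
    [[0.005,-0.003,0.08],[0,0,0]],
    [[0.005,-0.003,0.16],[0,0,0]],
    [[0.005,-0.003,0.22],[0,0,0]],
    [[0.005,-0.003,0.26],[0,0,0]],
    [[0.005,-0.003,0.26],[0,0,0]],
    [[0.005,-0.003,0.26],[0,0,0]],
    [[0.005,-0.003,0.26],[0,0,0]],
    [[0.005,-0.003,0.26],[0,0,0]],
  ],
)

```text
time_s: 5.58
position: [0.6231, 0.0228, 0.1516]
tool_rot: [[1.0, 0.0, 0.002], [0.0, -1.0, -0.0], [0.002, 0.0, -1.0]]
ft_force: [0.0, 0.0, -1.3]
grip_width: 0.0143
gripper_force: 78.1
```

Request:
step_arm(
  targets=[
    [[0.05,0,0],[0,0,0]],
    [[0.1,0,0],[0,0,0]],
    [[0.143,0,0],[0,0,0]],
    [[0.138,-0.037,0],[0,0,0]],
    [[0.124,-0.072,0],[0,0,0]],
    [[0.101,-0.101,0],[0,0,0]],
    [[0.072,-0.124,0],[0,0,0]],
    [[0.037,-0.138,0],[0,0,0]],
    [[0,-0.143,0],[0,0,0]],
    [[-0.037,-0.138,0],[0,0,0]],
  ],
)

```text
time_s: 6.42
position: [0.6098, 0.0655, 0.1509]
tool_rot: [[1.0, 0.001, 0.0], [0.001, -1.0, 0.0], [0.0, -0.0, -1.0]]
ft_force: [0.3, -0.1, -1.6]
grip_width: 0.0142
gripper_force: 78.0
```

Request:
step_arm(
  targets=[
    [[-0.035,0.014,0],[0,0,0]],
    [[-0.064,0.037,0],[0,0,0]],
    [[-0.087,0.066,0],[0,0,0]],
    [[-0.101,0.101,0],[0,0,0]],
    [[-0.106,0.138,0],[0,0,0]],
    [[-0.101,0.175,0],[0,0,0]],
    [[-0.087,0.21,0],[0,0,0]],
    [[-0.064,0.239,0],[0,0,0]],
    [[-0.035,0.262,0],[0,0,0]],
    [[0,0.276,0],[0,0,0]],
  ],
)

```text
time_s: 7.25
position: [0.6125, -0.0206, 0.1501]
tool_rot: [[1.0, -0.002, -0.0], [-0.002, -1.0, -0.0], [-0.0, 0.0, -1.0]]
ft_force: [0.1, -0.7, -0.6]
grip_width: 0.0142
gripper_force: 78.1
```

Request:
step_arm(
  targets=[
    [[0.037,0.005,0],[0,0,0]],
    [[0.074,0,0],[0,0,0]],
    [[0.109,-0.014,0],[0,0,0]],
    [[0.138,-0.037,0],[0,0,0]],
    [[0.161,-0.066,0],[0,0,0]],
    [[0.175,-0.101,0],[0,0,0]],
    [[0.18,-0.138,0],[0,0,0]],
    [[0.175,-0.175,0],[0,0,0]],
    [[0.161,-0.21,0],[0,0,0]],
    [[0.138,-0.239,0],[0,0,0]],
  ],
)

```text
time_s: 8.08
position: [0.6524, 0.0542, 0.1503]
tool_rot: [[1.0, 0.0, -0.0], [0.0, -1.0, 0.0], [-0.0, -0.0, -1.0]]
ft_force: [-0.6, 0.7, -1.8]
grip_width: 0.0141
gripper_force: 78.1
```

```bash
python3 - <<'E'
from h import *
o=env.observe();print(o["time_s"],o["position"],o["ft_force"],o["grip_width"])
c=(.6225,.0215)
ims=[get_image(n) for n in("wrist","side","top")]
for d in ims: chips(d,c)
s=ims[1]["img"][160:245,180:270];t=ims[2]["img"][140:205,210:275]
im=np.hstack([ims[0]["img"][:300],cv2.resize(s,(288,300),interpolation=cv2.INTER_CUBIC)])
save({"img":im},"s1.png")
E
```

```text
8.0833 [0.6524 0.0542 0.1503] [-0.5998  0.7247 -1.7906] 0.014052057330214428
rim 3867 ((0.622695803642273, 0.021427014842629433), 0.08190479129552841)
 chip [0.6801 0.043  0.0676] 413 [269.5956 162.3559]
 chip [0.6584 0.055  0.067 ] 51 [253.7647 189.8824]
 chip [ 0.6437 -0.0354  0.0671] 434 [368.1198 207.6935]
 chip [0.6388 0.0812 0.0674] 355 [220.7859 213.6225]
 chip [ 0.5878 -0.0225  0.0656] 92 [345.4348 269.6304]
rim 343 ((0.621374785900116, 0.022369472309947014), 0.08338583260774612)
 chip [ 0.6421 -0.0337  0.0665] 29 [232.3793 185.1724]
 chip [ 0.5795 -0.0205  0.0664] 30 [250.4333 195.1333]
 chip [0.6789 0.0456 0.0666] 28 [205.8571 198.9286]
 chip [0.6479 0.0624 0.0675] 13 [212.6154 206.3846]
rim 82 ((0.6190801858901978, 0.021526381373405457), 0.08149309456348419)
 chip [ 0.6378 -0.035   0.0674] 18 [258.8889 168.    ]
 chip [ 0.5771 -0.0205  0.0661] 17 [255.1765 184.9412]
```

View pics/s1.png

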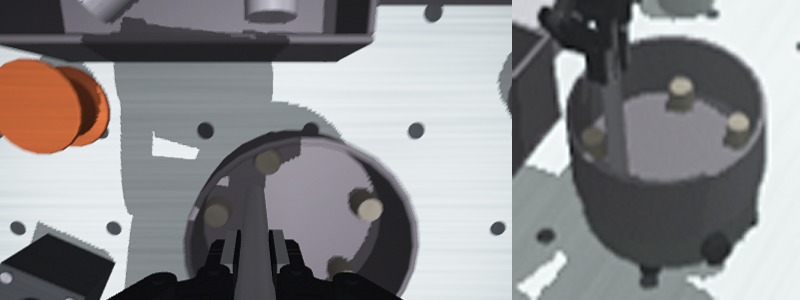

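The picture shows chips at the wall at (267,162), (217,214), (368,208) and (340,265) in the wrist view. All of those have clearly shifted. The fifth is hidden behind the gripper, so I'll draw the rod to the centre and look again.

Request:
step_arm(
  targets=[
    [[-0.03,0.03,0],[0,0,0]],
    [[-0.07,0.07,0],[0,0,0]],
    [[-0.101,0.101,0],[0,0,0]],
    [[-0.101,0.101,0],[0,0,0]],
    [[-0.101,0.101,0],[0,0,0]],
  ],
)

```text
time_s: 8.65
position: [0.6227, 0.0217, 0.1508]
tool_rot: [[1.0, -0.002, 0.001], [-0.002, -1.0, -0.0], [0.001, 0.0, -1.0]]
ft_force: [-0.4, -0.7, -2.1]
grip_width: 0.0143
gripper_force: 78.1
```

```bash
python3 - <<'E'
from h import *
o=env.observe();print(o["time_s"],o["position"],o["ft_force"],o["grip_width"])
c=(.6225,.0215)
ims=[get_image(n) for n in("wrist","side","top")]
for d in ims: chips(d,c)
s=ims[1]["img"][160:245,180:270];t=ims[2]["img"][140:205,210:275]
im=np.hstack([cv2.resize(t,(400,400),interpolation=cv2.INTER_CUBIC),cv2.resize(s,(400,400),interpolation=cv2.INTER_CUBIC)])
save({"img":im},"s2.png")
E
```

```text
8.65 [0.6227 0.0217 0.1508] [-0.3783 -0.6812 -2.0693] 0.014317213412398756
rim 4788 ((0.6228910088539124, 0.02122773416340351), 0.08192265033721924)
 chip [0.6801 0.0426 0.0675] 478 [226.0084 122.2908]
 chip [ 0.6434 -0.0356  0.0672] 455 [329.6505 171.1231]
 chip [0.6385 0.0809 0.0674] 403 [177.6873 177.727 ]
 chip [0.6287 0.022  0.0671] 50 [254.34 189.72]
 chip [ 0.5819 -0.0228  0.0672] 387 [309.0258 244.5814]
rim 334 ((0.6232805848121643, 0.022946685552597046), 0.08304570615291595)
 chip [ 0.6399 -0.0339  0.0665] 25 [233.12 185.4 ]
 chip [ 0.5793 -0.0202  0.0664] 29 [250.4483 195.2069]
 chip [0.679  0.0449 0.0666] 27 [205.963  198.7778]
 chip [0.6199 0.0286 0.0671] 13 [228.3846 201.6923]
rim 43 ((0.6040921211242676, -0.0376717671751976), 0.052226047962903976)
 chip [ 0.637  -0.039   0.0661] 11 [260.     168.2727]
```

View pics/s2.png

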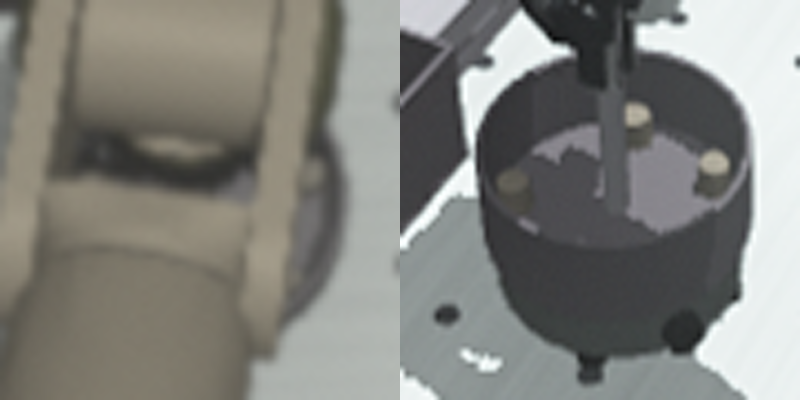

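The top view is blocked by the arm. The side view shows three chips, at (513,190), (636,118) and (713,165), with the rod at the centre. The fifth must be behind the near wall, so I'll lift and back off to see the whole bowl.

Request:
step_arm(
  targets=[
    [[0,0,-0.1],[0,0,0]],
    [[0,0,-0.2],[0,0,0]],
    [[0,0,-0.28],[0,0,0]],
    [[-0.1,0,-0.28],[0,0,0]],
    [[-0.2,0,-0.28],[0,0,0]],
    [[-0.3,0,-0.28],[0,0,0]],
    [[-0.3,0,-0.28],[0,0,0]],
    [[-0.3,0,-0.28],[0,0,0]],
  ],
)

```text
time_s: 9.47
position: [0.5321, 0.0229, 0.2349]
tool_rot: [[1.0, -0.0, 0.001], [-0.0, -1.0, -0.0], [0.001, 0.0, -1.0]]
ft_force: [0.7, -0.0, -0.9]
grip_width: 0.0145
gripper_force: 78.1
```

```bash
python3 - <<'E'
from h import *
o=env.observe();print(o["time_s"],o["position"],o["ft_force"],o["grip_width"])
d=get_image("wrist"); chips(d,(.6225,.0215))
E
```

```text
9.4667 [0.5321 0.0229 0.2349] [ 0.7443 -0.0282 -0.8976] 0.014506794267201749
rim 3024 ((0.6224720478057861, 0.02121555805206299), 0.08180723339319229)
 chip [0.6793 0.0427 0.0673] 369 [233.0244  16.5772]
 chip [ 0.6421 -0.0358  0.0674] 322 [316.5342  60.3323]
 chip [0.6373 0.0811 0.0674] 287 [193.6655  65.8955]
 chip [ 0.5806 -0.0221  0.0673] 280 [299.4286 126.4393]
 chip [0.5652 0.0446 0.0674] 222 [233.4505 141.9324]
```

All five chips are at least 25 mm from every starting spot. I'll return the rod to the socket.

Request:
step_arm(
  targets=[
    [[0.01,-0.1,0],[0,0,0]],
    [[0.02,-0.22,0],[0,0,0]],
    [[0.025,-0.35,0],[0,0,0]],
    [[0.03,-0.48,0],[0,0,0]],
    [[0.038,-0.6,0],[0,0,0]],
    [[0.038,-0.7,0],[0,0,0]],
    [[0.038,-0.769,0],[0,0,0]],
    [[0.038,-0.769,0],[0,0,0]],
    [[0.038,-0.769,0],[0,0,0]],
    [[0.038,-0.769,0.1],[0,0,0]],
  ],
)

```text
time_s: 10.35
position: [0.5471, 0.2536, 0.2088]
tool_rot: [[1.0, -0.0, 0.011], [-0.0, -1.0, 0.002], [0.011, -0.002, -1.0]]
ft_force: [0.8, 1.1, -1.5]
grip_width: 0.0138
gripper_force: 78.4
```

```bash
python3 - <<'E'
from h import *
o=env.observe();print(o["time_s"],o["position"],o["ft_force"])
for n,zl in(("wrist",.24),("side",.2)):
    d=get_image(n);W=pts(d);q=W.reshape(-1,3);q=q[np.isfinite(q[:,0])]
    t=q[abs(q[:,2]-.062)<.004];t=t[np.hypot(t[:,0]-.544,t[:,1]-.254)<.058];print(n,"block",cv2.minAreaRect(t[:,:2].astype(np.float32)))
    t=q[(q[:,2]>.08)&(q[:,2]<.17)&(np.hypot(q[:,0]-.544,q[:,1]-.254)<.03)]
    for z in(.11,.13,.15):
        s=t[abs(t[:,2]-z)<.01]; print(z,len(s),s.mean(0) if len(s) else 0)
    print("foot",t[:,2].min())
    if n=="side": save({"img":cv2.resize(d["img"][170:320,160:260],(400,600))},"so.png")
E
```

```text
10.35 [0.5471 0.2536 0.2088] [ 0.7848  1.0729 -1.4794]
wrist block ((0.5437259078025818, 0.25372251868247986), (0.07503307610750198, 0.07533759623765945), 62.85527801513672)
0.11 36 [0.5537 0.2536 0.1169]
0.13 138 [0.5536 0.254  0.1304]
0.15 179 [0.5534 0.254  0.1503]
foot 0.11235791655871723
side block ((0.5439055562019348, 0.2547975182533264), (0.07600636780261993, 0.07703094929456711), 62.191951751708984)
0.11 36 [0.5402 0.2575 0.1122]
0.13 41 [0.54   0.2578 0.1305]
0.15 47 [0.5403 0.2579 0.1496]
foot 0.10570609510111956
```

View pics/so.png

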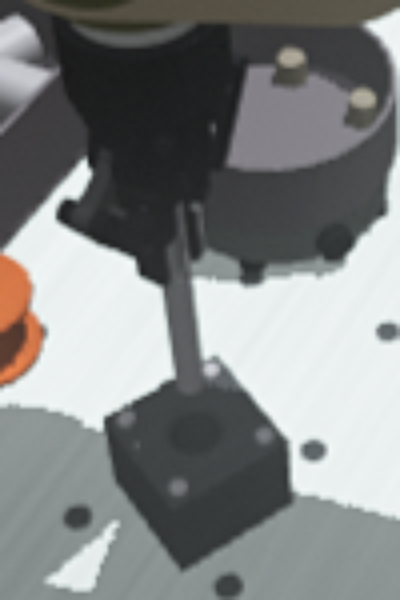

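The side crop shows the rod upright, with its foot at (190,388) right above the socket hole at (196,432), and it measures as centred to about 2 mm. I'll lower it.

Request:
step_arm(
  targets=[
    [[0,0,0.04],[0,0,0]],
    [[0,0,0.08],[0,0,0]],
    [[0,0,0.12],[0,0,0]],
    [[0,0,0.16],[0,0,0]],
    [[0,0,0.2],[0,0,0]],
    [[0,0,0.2],[0,0,0]],
  ],
)

```text
time_s: 10.95
position: [0.544, 0.2521, 0.143]
tool_rot: [[1.0, -0.002, -0.003], [-0.002, -1.0, -0.001], [-0.003, 0.001, -1.0]]
ft_force: [-0.0, -0.2, -1.4]
grip_width: 0.0144
gripper_force: 78.4
```

Request:
step_arm(
  targets=[
    [[0,0,0.03],[0,0,0]],
    [[0,0,0.06],[0,0,0]],
    [[0,0,0.09],[0,0,0]],
    [[0,0,0.105],[0,0,0]],
    [[0,0,0.112],[0,0,0]],
    [[0,0,0.112],[0,0,0]],
    [[0,0,0.112],[0,0,0]],
  ],
)

```text
time_s: 11.53
position: [0.5443, 0.2532, 0.111]
tool_rot: [[1.0, -0.0, 0.0], [-0.0, -1.0, 0.0], [0.0, -0.0, -1.0]]
ft_force: [-0.2, 0.2, -1.8]
grip_width: 0.0143
gripper_force: 78.4
```

Request:
step_arm(
  targets=[
    [[0,0,0.005],[0,0,0]],
    [[0,0,0.005],[0,0,0]],
    [[0,0,0.005],[0,0,0]],
    [[0,0,0.005],[0,0,0]],
    [[0,0,0.005],[0,0,0]],
    [[0,0,0.005],[0,0,0]],
    [[0,0,0.005],[0,0,0]],
    [[0,0,0.005],[0,0,0]],
    [[0,0,0.005],[0,0,0]],
    [[0,0,0.005],[0,0,0]],
  ],
  jaw=85,
)

```text
time_s: 12.37
position: [0.5442, 0.2532, 0.1092]
tool_rot: [[1.0, -0.001, 0.0], [-0.001, -1.0, 0.0], [0.0, -0.0, -1.0]]
ft_force: [0.6, 0.4, -0.2]
grip_width: 0.0849
gripper_force: 0.0
```

Request:
step_arm(
  targets=[
    [[0,0,-0.08],[0,0,0]],
    [[0,0,-0.16],[0,0,0]],
    [[0,0,-0.26],[0,0,0]],
    [[0,0,-0.36],[0,0,0]],
    [[0,0,-0.42],[0,0,0]],
    [[0,0,-0.42],[0,0,0]],
  ],
)

```text
time_s: 12.87
position: [0.5454, 0.2535, 0.2398]
tool_rot: [[1.0, -0.0, 0.008], [-0.0, -1.0, 0.002], [0.008, -0.002, -1.0]]
ft_force: [0.3, 0.3, -0.6]
grip_width: 0.0847
gripper_force: 0.0
```

```bash
python3 - <<'E'
from h import *
o=env.observe();print(o["time_s"],o["position"],o["ft_force"],o["grip_width"])
d=get_image("wrist");W=pts(d);q=W.reshape(-1,3);q=q[np.isfinite(q[:,0])]
t=q[abs(q[:,2]-.172)<.008];t=t[np.hypot(t[:,0]-.544,t[:,1]-.254)<.025];print("rodtop",len(t),t.mean(0),t.max(0))
d=get_image("side");W=pts(d)
q=W[125:178,275:345].reshape(-1,3);q=q[(q[:,2]>.099)&(q[:,2]<.115)]
print("roller",q.mean(0),q[:,2].max(),cv2.minAreaRect(q[:,:2].astype(np.float32)))
E
```

```text
12.8667 [0.5454 0.2535 0.2398] [ 0.2723  0.3417 -0.6157] 0.08466552328201205
rodtop 385 [0.5454 0.2536 0.1719] [0.5521 0.261  0.1743]
roller [ 0.4571 -0.2993  0.1041] 0.10983492403471637 ((0.45815685391426086, -0.30294767022132874), (0.023736653849482536, 0.07631774991750717), 4.180282115936279)
```

Request:
step_arm(
  targets=[
    [[-0.02,0.12,0],[0,0,0]],
    [[-0.04,0.25,0],[0,0,0]],
    [[-0.06,0.38,0],[0,0,0]],
    [[-0.08,0.51,0],[0,0,0]],
    [[-0.1,0.64,0],[0,0,0]],
    [[-0.12,0.77,0],[0,0,0]],
    [[-0.148,0.926,0],[0,0,0]],
    [[-0.148,0.926,0],[0,0,0]],
  ],
  jaw=0,
)

```text
time_s: 13.63
position: [0.4983, -0.0294, 0.2337]
tool_rot: [[1.0, -0.005, -0.003], [-0.005, -1.0, -0.001], [-0.003, 0.001, -1.0]]
ft_force: [0.0, -0.1, -0.4]
grip_width: -0.0
gripper_force: 0.0
```

Request:
step_arm(
  targets=[
    [[-0.02,0.12,0],[0,0,0]],
    [[-0.04,0.25,0],[0,0,0]],
    [[-0.06,0.38,0],[0,0,0]],
    [[-0.08,0.51,0],[0,0,0]],
    [[-0.1,0.64,0],[0,0,0]],
    [[-0.12,0.77,0],[0,0,0]],
    [[-0.148,0.926,0],[0,0,0]],
    [[-0.148,0.926,0],[0,0,0]],
    [[-0.148,0.926,0],[0,0,0]],
  ],
)

```text
time_s: 14.38
position: [0.4542, -0.3042, 0.2333]
tool_rot: [[1.0, -0.004, -0.002], [-0.004, -1.0, 0.002], [-0.002, -0.002, -1.0]]
ft_force: [0.7, 1.0, 0.5]
grip_width: 0.0
gripper_force: 0.0
```

```bash
python3 - <<'E'
from h import *
o=env.observe();print(o["time_s"],o["position"],o["ft_force"],o["grip_width"])
d=get_image("wrist");W=pts(d);save(d,"w5.png");q=W.reshape(-1,3);q=q[np.isfinite(q[:,0])]
q=q[(np.hypot(q[:,0]-.455,q[:,1]+.302)<.05)]
t=q[(q[:,2]>.094)&(q[:,2]<.115)];print("roller",len(t),t.mean(0),t[:,2].max(),cv2.minAreaRect(t[:,:2].astype(np.float32)))
E
```

```text
14.3833 [ 0.4542 -0.3042  0.2333] [0.6761 1.0018 0.4885] 3.3914526758238314e-05
roller 2259 [ 0.4605 -0.3051  0.1041] 0.10861176624511755 ((0.45883414149284363, -0.30511438846588135), (0.028931232169270515, 0.07376537472009659), 4.907018661499023)
```

View pics/w5.png

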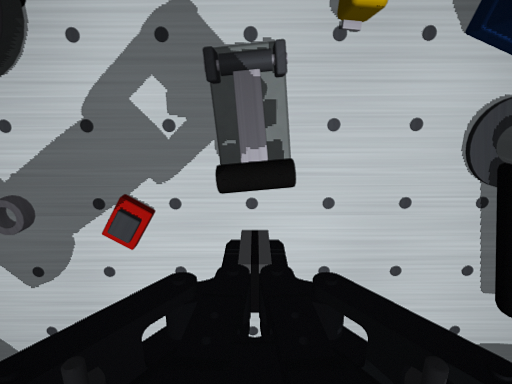

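The wrist view shows the black roller at (256,175), centred at about (0.458, -0.304) with the closed fingers just above it. I'll descend.

Request:
step_arm(
  targets=[
    [[0,0.005,0.1],[0,0,0]],
    [[0,0.005,0.2],[0,0,0]],
    [[0,0.005,0.3],[0,0,0]],
    [[0,0.005,0.37],[0,0,0]],
    [[0,0.005,0.4],[0,0,0]],
    [[0,0.005,0.4],[0,0,0]],
    [[0,0.005,0.4],[0,0,0]],
  ],
)

```text
time_s: 15.02
position: [0.4556, -0.3032, 0.1159]
tool_rot: [[1.0, 0.001, 0.0], [0.001, -1.0, -0.0], [0.0, 0.0, -1.0]]
ft_force: [1.6, -0.2, 0.6]
grip_width: -0.0001
gripper_force: 0.0
```

Request:
step_arm(
  targets=[
    [[0,0,0.01],[0,0,0]],
    [[0,0,0.02],[0,0,0]],
    [[0,0,0.03],[0,0,0]],
    [[0,0,0.04],[0,0,0]],
    [[0,0,0.05],[0,0,0]],
    [[0,0,0.05],[0,0,0]],
    [[0,0,0.05],[0,0,0]],
  ],
)

```text
time_s: 15.6
position: [0.4546, -0.3042, 0.1008]
tool_rot: [[1.0, -0.001, -0.001], [-0.001, -1.0, -0.001], [-0.001, 0.001, -1.0]]
ft_force: [-4.7, -0.4, 6.2]
grip_width: 0.0001
gripper_force: 3.3
```

Request:
step_arm(
  targets=[
    [[0,0,0.006],[0,0,0]],
    [[0,0,0.012],[0,0,0]],
    [[0,0,0.018],[0,0,0]],
    [[0,0,0.024],[0,0,0]],
    [[0,0,0.03],[0,0,0]],
    [[0,0,0.035],[0,0,0]],
    [[0,0,0.035],[0,0,0]],
    [[0,0,0.035],[0,0,0]],
    [[0,0,0.035],[0,0,0]],
  ],
)

```text
time_s: 16.35
position: [0.4545, -0.3044, 0.0906]
tool_rot: [[1.0, -0.001, -0.001], [-0.001, -1.0, -0.001], [-0.001, 0.001, -1.0]]
ft_force: [-5.6, -0.5, 8.4]
grip_width: -0.0
gripper_force: 4.2
```

```bash
python3 - <<'E'
from h import *
o=env.observe();print(o["time_s"],o["position"],o["ft_force"],o["grip_width"])
d=get_image("side");save({"img":cv2.resize(d["img"][90:190,260:360],(500,500),interpolation=cv2.INTER_CUBIC)},"l.png")
W=pts(d);q=W[110:185,275:345].reshape(-1,3)
t=q[(q[:,2]>.08)&(q[:,2]<.125)&(np.hypot(q[:,0]-.455,q[:,1]+.303)<.05)]
for y in np.arange(-.345,-.26,.01):
    s=t[abs(t[:,1]-y)<.005]; print(round(y,3),len(s),s[:,2].max() if len(s) else 0)
E
```

```text
16.35 [ 0.4545 -0.3044  0.0906] [-5.6269 -0.5344  8.3831] -5.886239602732826e-06
-0.345 0 0
-0.335 6 0.08906539279869437
-0.325 3 0.08438642137171377
-0.315 5 0.08571171638021535
-0.305 8 0.12075379742858389
-0.295 61 0.12432518950022567
-0.285 40 0.12438607767277629
-0.275 20 0.0939489548837421
-0.265 19 0.09338029594348139
```

View pics/l.png

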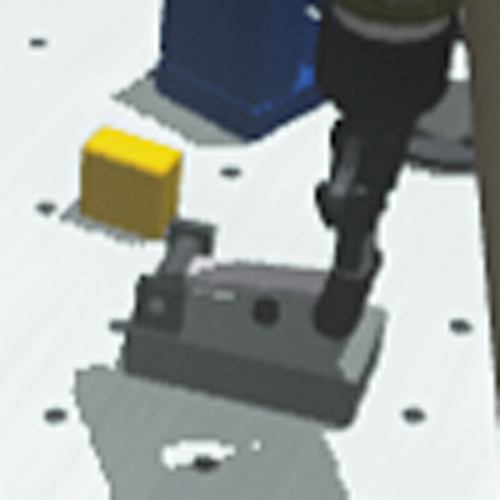

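The crop shows the fingertips on the roller at (345,300), with the lever partly down. Both 8.4 N and a tip height of 0.0906 m match halfway. I'll hold.

Request:
step_arm(
  targets=[
    [[0,0,0],[0,0,0]],
    [[0,0,0],[0,0,0]],
    [[0,0,0],[0,0,0]],
    [[0,0,0],[0,0,0]],
    [[0,0,0],[0,0,0]],
    [[0,0,0],[0,0,0]],
    [[0,0,0],[0,0,0]],
    [[0,0,0],[0,0,0]],
    [[0,0,0],[0,0,0]],
    [[0,0,0],[0,0,0]],
  ],
)

```text
time_s: 17.23
position: [0.4545, -0.3044, 0.0906]
tool_rot: [[1.0, -0.001, -0.001], [-0.001, -1.0, -0.001], [-0.001, 0.001, -1.0]]
ft_force: [-6.3, -1.0, 8.4]
grip_width: 0.0001
gripper_force: 4.2
```

Request:
step_arm(
  targets=[
    [[0,0,0],[0,0,0]],
    [[0,0,0],[0,0,0]],
    [[0,0,0],[0,0,0]],
    [[0,0,0],[0,0,0]],
    [[0,0,0],[0,0,0]],
    [[0,0,0],[0,0,0]],
    [[0,0,0],[0,0,0]],
    [[0,0,0],[0,0,0]],
    [[0,0,0],[0,0,0]],
    [[0,0,0],[0,0,0]],
  ],
)

```text
time_s: 18.07
position: [0.4545, -0.3044, 0.0906]
tool_rot: [[1.0, -0.001, -0.001], [-0.001, -1.0, -0.001], [-0.001, 0.001, -1.0]]
ft_force: [-5.5, -0.3, 8.5]
grip_width: 0.0002
gripper_force: 4.2
```

Request:
step_arm(
  targets=[
    [[0,0,0],[0,0,0]],
    [[0,0,0],[0,0,0]],
    [[0,0,0],[0,0,0]],
    [[0,0,0],[0,0,0]],
    [[0,0,0],[0,0,0]],
    [[0,0,0],[0,0,0]],
    [[0,0,0],[0,0,0]],
    [[0,0,0],[0,0,0]],
    [[0,0,0],[0,0,0]],
    [[0,0,0],[0,0,0]],
  ],
)

```text
time_s: 18.9
position: [0.4545, -0.3044, 0.0906]
tool_rot: [[1.0, -0.001, -0.001], [-0.001, -1.0, -0.001], [-0.001, 0.001, -1.0]]
ft_force: [-5.8, -1.0, 8.4]
grip_width: 0.0001
gripper_force: 4.2
```

```bash
python3 - <<'E'
from h import *
o=env.observe();print(o["time_s"],o["position"],o["ft_force"],o["gripper_force"])
d=get_image("side");chips(d,(.6225,.0215));W=pts(d);q=W[240:312,182:238].reshape(-1,3);t=q[q[:,2]>.16];print("rod",t.mean(0),t.max(0))
d=get_image("top");chips(d,(.62,.0225))
E
```

```text
18.9 [ 0.4545 -0.3044  0.0906] [-5.8357 -1.0233  8.4364] 4.24934059381485
rim 368 ((0.6244131326675415, 0.02382083050906658), 0.08367928117513657)
 chip [ 0.6427 -0.0344  0.0666] 29 [232.3103 184.931 ]
 chip [ 0.5802 -0.0204  0.0664] 29 [250.1724 195.069 ]
 chip [0.6787 0.0448 0.0666] 28 [206.0714 198.7857]
rod [0.5432 0.2565 0.1693] [0.552  0.2633 0.1746]
rim 178 ((0.6188070178031921, 0.023071058094501495), 0.08226574957370758)
 chip [0.6756 0.0454 0.0679] 16 [236.125  158.0625]
 chip [ 0.6367 -0.0354  0.067 ] 15 [259.     168.3333]
 chip [0.6326 0.0833 0.0666] 14 [225.6429 170.1429]
 chip [ 0.5775 -0.0205  0.066 ] 13 [255.1538 184.8462]
 chip [0.5613 0.0458 0.0671] 15 [236.4667 189.6667]
```

```bash
python3 -c "
from rig import close_job
print(close_job())"
```

```text
the job is handed in; nothing more can be done
None
```

The job is handed in, but no verdict came back. By my measurements, all five chips moved at least 25 mm and stayed in the bowl, the rod is back upright in its socket, and the fingers held the lever near halfway for over 2.5 s and were still holding it at hand-in.

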